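# Gauge the piston depth in a clay extruder

## Task

Find out how far down the piston sits in the clay extruder's barrel: stand the depth rod in the barrel, foot first, lowering it (not dropping it) until it bottoms on the piston, and let go of it there. Then take the reading: slide the gauge stand's pointer up until its bar is level with the top of the rod, and leave it there. Do not shift the mug.

Things in the scene. Friction and masses are not known exactly. Their poses are not given: they have to be found in the camera images.
- rod_center (a point): Depth rod, loose, standing on its flat foot: 140 mm long; round steel foot 30 mm across and 8 thick, steel shaft 12 mm across, round wooden grip 24 mm across and 40 tall at the top. 0.2 kg, bottom-heavy, stands by itself. This point is on its axis half-way up: 70 mm above the foot's underside, 70 mm below the top, 50 mm below the grip's middle. z points up along the rod.
- barrel_mouth (a point): Clay extruder's barrel: upright aluminium tube on a bolted flange, fixed to the bench, 110 mm tall, 50 mm across (58 at the rim band); straight bore 42 mm across, open at the top. A flat piston closes the bore 40 to 100 mm below the rim (differs each time) and stays put when pressed on. This point: centre of the mouth, at rim height; z up.
- pointer_bar (a point): Pointer on the fixed gauge stand: level brass bar, 12 mm wide, 8 thick. Point: bar's centre line, below the middle of its upright wooden tab (14 mm thick in y, 30 long in x, up to 37 mm above the point). x runs along the bar to the post 130 mm away (240 mm tall), y across, z up. Slides vertically, 100 to 225 mm above the bench, with 5 N, and stays where left; starts below the reading.
- mug: Bystander: an unglazed off-white mug with a handle, 95 mm tall and 84 mm across, standing loose on the bench among the other things. Origin at the centre of its underside, z up. Not to be shifted.

How it is judged:
On the way, in this order (a step that is already met when the one before it is completed fails the run):
1. the depth rod stands in the barrel on the piston, let go of (horizontal distance between rod_center and barrel_mouth below 0.02 m and z of rod_center in the frame of barrel_mouth below 0.04 m and angle between rod_center's own z axis and vertical below 0.175 rad and linear speed of rod below 0.02 m/s and contact force between rod and the fingers below 0.1 N), for 0.2 s.
2. the pointer's bar is level with the top of the rod (z of rod_center in the frame of pointer_bar between -0.082 and -0.058 m), for 0.2 s.
At the end, for the whole second after the job is handed in: The rod stands released and at rest in the barrel, its foot at least 30 mm below the rim (that is, down on the piston), within 20 mm of the barrel's axis and 10 degrees of upright, and the centre line of the pointer's bar is within 12 mm of the height of the rod's top (all of step 1 and all of step 2); the robot touches nothing.
It fails at once if the mug is shifted by more than 20 mm (distance of mug from where it was at the start of the episode above 0.02 m).
It fails at once if the rod is dropped down the bore (falls faster than 0.6 m/s inside it) (horizontal distance between rod_center and barrel_mouth below 0.02 m and z of rod_center in the frame of barrel_mouth below 0.07 m and linear speed of rod above 0.6 m/s).
It also fails if it takes over 58 s, if anything falls off the work surface, if the arm or the gripper's body presses on something with over 40 N, if the wrist force passes 120 N, or if a joint passes its speed limit or range.

## Robot

A 6-joint arm with a two-finger parallel gripper is mounted at the origin on the work surface. World frame = base frame: x ahead of the robot, y to its left, z up, the work surface at z = 0. Lengths are in m, angles in rad, forces in N, time in s.
With the tool pointing down it reaches from about 0.25 to 0.775 m from the base axis. Payload 4 kg.
Tool frame: the origin (TCP) lies at the very end of the fingers, on their centre line; the grasp point (between the pads) lies 19 mm behind it; z points along the fingers, y is the line along which they close (so a half turn about z gives the same grasp; the last joint's range is limited). The gripper opens to 94 mm and grips with 3 to 60 N. Pads are 16 mm wide; open, the fingers measure 119 mm over their backs; the gripper's body (75 mm by 177 mm) begins 78 mm behind the grasp point.
Start: joints at [-1.394, 0.087, 1.371, -0, 1.684, -0.103], TCP at [0.152, -0.529, 0.206] pointing down, gripper open.
Joint ranges: [-3.1, 3.1], [-0.76, 2.03], [0.27, 2.55], [-1.08, 4.22], [0.17, 2.65], [-2.57, 2.57]. Speed limits (rad/s): [2.79, 2.79, 3.14, 3.14, 3.14, 3.14].

## Interface

Orientations are given as [roll, pitch, yaw] about the fixed x, y, z axes, in that order (R = Rz(yaw) Ry(pitch) Rx(roll)).
In Python, from bench import robot gives the robot as it stands. The module is installed in compiled form; this text tells all that it offers.
- The arm moves only by the tool move_arm, never from a script. Its argument "deltas" is one flat list of numbers, 7 for each row, row after row: the turn, a rotation vector about the tool's x, y, z in rad, then the shift along the tool's x, y, z in cm, then the closure, from -1 (fully open) to 1 (shut). A call has 1 to 8 rows; each row is the pose to reach, as a shift and turn from the pose commanded when the call began, along the tool's axes at that moment; what a row does not reach only later rows make up. A row lasts 1/10 s, in which the tool goes at most 50 mm and 8.59 degrees, less where a joint would pass 70% of its speed; a pose out of reach is approached as far as the arm can. A call with a gripper value outside its range is refused whole. The fingers move at their own pace and stop on an object; the grip force is fixed at half the most. Time passes only in rows, so rows that repeat a pose let the fingers close. It gives the time, the measured TCP pose, the force, the opening and the grip force at its end, in the units of the state.
- robot.get_obs(): the state, without advancing time (a new reading comes with each control period).
- robot.snapshot(name): name is "scene" or "top" or "wrist"; returns a dict with "image" (420x560x3 uint8, red, green, blue), "depth" (420x560 float32, m along the optical axis (not along the pixel's ray), 0 where there is no reading), "fov_y" (degrees; the focal length in pixels is half the picture's height over the tangent of half this angle, whatever the lens; pixels are square), "cx", "cy" (the principal point, pixels), "D" ([k1, k2, p1, p2, k3] as OpenCV has them; the pictures are not rectified), "origin" and "orientation" of the camera in the world; the wrist camera has in their place "T_tool_cam" (4x4, takes a point from camera to tool coordinates, whose origin is the TCP and whose axes are the flange's). Camera axes: x right, y up, looking along -z (the intrinsics and any distortion apply to the point x, -y, -z); pixel columns grow to the right and rows downward; lengths in m; the calibration is good to about 2 mm. A picture is of the moment at which its call begins: read the wrist's pose just before it.
- robot.close_job(): hands the job in; it is judged then, once.
The state is a dict: "time": time; "joint_positions": joint angles; "qvel": joint speeds; "joint_torque": joint torques, N m; "tool_pos": TCP position; "ee_rot": TCP orientation; "wrist_force": force on the tool from outside, world axes, zero at the start; "wrist_torque": the same for the moment, N m; "width": finger opening in m; "finger_force": force on a finger pad.
Only numpy, scipy, OpenCV 4.12 (cv2) and the standard library are available. Lean on these libraries where they do the work, as an engineer would, in place of code of your own. Each camera call takes 0.05 s, during which the arm holds its last target. There are 200 camera calls.

## Working session

There is one attempt and no reset: what is moved stays moved. The work goes in short steps, Python scripts to look and compute and a tool call to move; the robot and the scene stay as the last step left them, time stands still between calls to the robot, and variables do not carry over. Pictures are saved under pics/ and viewed, at most 10 in all, crops included, and the job is handed in when it is done.

Besides the shell and the picture viewer there is one more tool, called after "Emit:" by a JSON object that holds its "name" and its "arguments", one argument or row to a line. move_arm: Moves the arm, as the interface text tells. Its arguments: {"type":"object","properties":{"deltas":{"type":"array","items":{"type":"number"}}},"required":["deltas"]}

```bash
mkdir -p pics
cat > h.py <<'E'
import numpy as np, cv2
from scipy.spatial.transform import Rotation as R
from bench import robot
def snap(n):
    o=robot.get_obs(); s=robot.snapshot(n)
    if n=="wrist":
        T=np.eye(4);T[:3,:3]=rot(o["ee_rot"]);T[:3,3]=o["tool_pos"];T=T@np.array(s["T_tool_cam"])
    else:
        T=np.eye(4);T[:3,:3]=rot(s["orientation"]);T[:3,3]=s["origin"]
    s["T"]=T;f=210/np.tan(np.radians(s["fov_y"])/2)
    s["K"]=np.array([[f,0,s["cx"]],[0,f,s["cy"]],[0,0,1]]);return s
def rot(e):
    e=np.array(e); return e if e.shape==(3,3) else R.from_euler("xyz",e).as_matrix()
def rays(s,uv):
    p=cv2.undistortPoints(np.array(uv,float).reshape(-1,1,2),s["K"],np.array(s["D"],float)).reshape(-1,2)
    return np.c_[p[:,0],-p[:,1],-np.ones(len(p))]
def cloud(s):
    v,u=np.mgrid[:420,:560]
    d=rays(s,np.c_[u.ravel(),v.ravel()])*s["depth"].reshape(-1,1)
    P=d@s["T"][:3,:3].T+s["T"][:3,3]; P[s["depth"].ravel()==0]=np.nan
    return P.reshape(420,560,3)
def onplane(s,uv,z):
    d=rays(s,uv)@s["T"][:3,:3].T;o=s["T"][:3,3]
    return o+d*((z-o[2])/d[:,2])[:,None]
def save(s,n): cv2.imwrite("pics/"+n,s["image"][:,:,::-1])
E
python3 - <<'E'
from h import *
o=robot.get_obs();print(o)
for n in("scene","top"):
    s=snap(n);save(s,n+"0.png");np.save(n+"0.npy",cloud(s));print(n,s["T"].round(3).tolist(),s["fov_y"],s["D"],(s["depth"]>0).mean())
E
```

```text
{'time': 0.0, 'joint_positions': array([-1.39409219e+00,  8.78976957e-02,  1.37223800e+00,  2.95622316e-06,
        1.68360215e+00, -1.03093715e-01]), 'qvel': array([-0.00011514,  0.00121866,  0.00056421, -0.00112843,  0.00076931,
        0.00120505]), 'joint_torque': array([-1.41144570e-03, -3.40181816e+01, -3.02431118e+01,  7.15924194e-02,
        3.28451407e-02, -1.74103711e-04]), 'tool_pos': array([ 0.15179142, -0.52806683,  0.20434375]), 'ee_rot': array([-3.13945916e+00, -2.23686087e-04,  2.79797942e-01]), 'wrist_force': array([-0.67868117, -0.05184847, -0.19862037]), 'wrist_torque': array([ 0.01344206, -0.01224057,  0.00896155]), 'finger_force': 0.0, 'width': 0.09396148841960388}
scene [[0.046, -0.597, 0.801, 1.155], [0.999, 0.038, -0.029, -0.018], [-0.013, 0.801, 0.598, 0.583], [0.0, 0.0, 0.0, 1.0]] 57.640288119937985 [0.02782003 0.         0.         0.         0.        ] 0.9958418367346938
top [[-0.014, 0.987, -0.158, 0.341], [-0.999, -0.019, -0.028, -0.011], [-0.031, 0.158, 0.987, 1.022], [0.0, 0.0, 0.0, 1.0]] 51.45797948613051 [-0.10170432  0.          0.          0.          0.        ] 0.996016156462585
```

View pics/scene0.png

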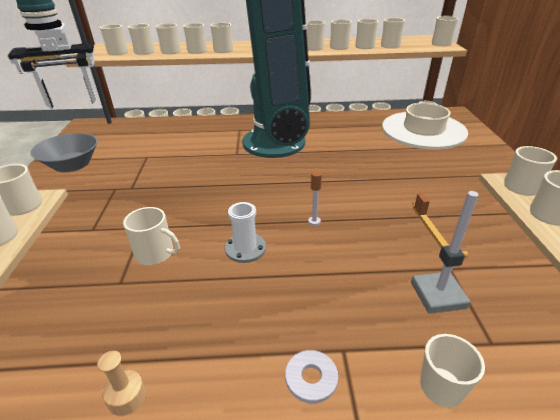

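View pics/top0.png

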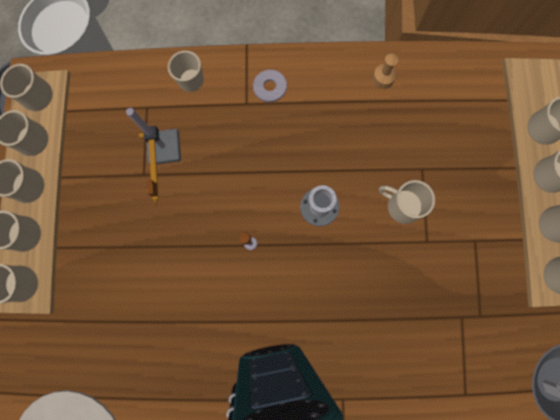

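The scene view shows the mug at (150,236), the barrel at (243,232), the rod at (315,200), and the gauge tab at (422,205) with its post at (460,225). The top view shows the barrel mouth at (322,198), the rod grip at (246,239), and the tab at (153,188).

Run:
```python
from h import *
P={n:np.load(n+"0.npy") for n in("scene","top")}
I={n:cv2.cvtColor(cv2.imread(f"pics/{n}0.png"),cv2.COLOR_BGR2HSV) for n in P}
B={"rod":((295,165,335,230),(235,228,262,252)),"barrel":((222,198,270,262),(298,183,342,226)),
"gauge":((405,185,475,310),(120,100,185,205)),"mug":((120,205,182,265),(375,175,440,226))}
for k,bs in B.items():
    for n,(a,b,c,d) in zip(P,bs):
        q=P[n][b:d,a:c].reshape(-1,3);h=I[n][b:d,a:c].reshape(-1,3)
        m=(q[:,2]>.015)&(q[:,2]<.3); q=q[m]; print(k,n,len(q),"min",q.min(0).round(3),"max",q.max(0).round(3))
        for z0,z1 in((.015,.05),(.05,.09),(.09,.105),(.105,.12),(.12,.16),(.16,.26)):
            w=q[(q[:,2]>z0)&(q[:,2]<z1)]
            if len(w):print("  ",z0,len(w),np.percentile(w,[3,97],axis=0).round(3).tolist())
# tab / bar by colour
for n,(a,b,c,d) in zip(P,B["gauge"]):
    q=P[n][b:d,a:c].reshape(-1,3);h=I[n][b:d,a:c].reshape(-1,3)
    br=(h[:,1]>190)&(h[:,2]>150)&(q[:,2]>.07)&(h[:,0]>12); tb=(h[:,0]<10)&(h[:,1]>150)&(q[:,2]>.07)
    for nm,m in(("bar",br),("tab",tb)):
        if m.sum()>3:
            w=q[m];print(n,nm,m.sum(),np.percentile(w,[2,50,98],axis=0).round(3).tolist())
            if nm=="bar":print(np.polyfit(w[:,0],w[:,1],1))
# mouth: hi-res rim centre from top view
for n,(a,b,c,d) in zip(P,B["barrel"]):
    q=P[n][b:d,a:c].reshape(-1,3);w=q[(q[:,2]>.1)&(q[:,2]<.118)].astype(np.float32)
    A=np.c_[2*w[:,:2],np.ones(len(w))];x=np.linalg.lstsq(A,(w[:,:2]**2).sum(1),rcond=None)[0]
    print(n,"rim centre",x[:2],np.sqrt(x[2]+x[0]**2+x[1]**2),cv2.minEnclosingCircle(w[:,:2]))
```

```text
rod scene 327 min [0.424 0.073 0.015] max [0.447 0.096 0.141]
   0.015 58 [[0.434, 0.079, 0.017], [0.441, 0.089, 0.048]]
   0.05 75 [[0.432, 0.079, 0.053], [0.44, 0.09, 0.089]]
   0.09 27 [[0.435, 0.073, 0.091], [0.445, 0.093, 0.105]]
   0.105 57 [[0.437, 0.074, 0.106], [0.446, 0.095, 0.119]]
   0.12 110 [[0.427, 0.074, 0.121], [0.446, 0.094, 0.14]]
rod top 138 min [0.419 0.076 0.018] max [0.442 0.099 0.143]
   0.015 10 [[0.424, 0.082, 0.019], [0.432, 0.088, 0.047]]
   0.05 1 [[0.428, 0.083, 0.055], [0.428, 0.083, 0.055]]
   0.105 12 [[0.419, 0.077, 0.107], [0.432, 0.091, 0.117]]
   0.12 115 [[0.419, 0.077, 0.125], [0.441, 0.097, 0.142]]
barrel scene 1124 min [ 0.488 -0.117  0.015] max [ 0.556 -0.043  0.111]
   0.015 287 [[0.519, -0.104, 0.015], [0.543, -0.055, 0.049]]
   0.05 399 [[0.496, -0.101, 0.051], [0.543, -0.056, 0.089]]
   0.09 212 [[0.495, -0.102, 0.091], [0.546, -0.054, 0.105]]
   0.105 226 [[0.493, -0.105, 0.106], [0.545, -0.053, 0.11]]
barrel top 682 min [ 0.471 -0.115  0.015] max [ 0.544 -0.039  0.114]
   0.015 76 [[0.478, -0.113, 0.015], [0.528, -0.041, 0.048]]
   0.05
[... 1177 characters left out ...]
.557, -0.22, 0.089]]
   0.09 279 [[0.477, -0.319, 0.09], [0.557, -0.243, 0.095]]
mug top 1121 min [ 0.47  -0.322  0.015] max [ 0.554 -0.211  0.099]
   0.015 374 [[0.471, -0.318, 0.017], [0.549, -0.222, 0.049]]
   0.05 481 [[0.471, -0.318, 0.051], [0.55, -0.217, 0.089]]
   0.09 266 [[0.472, -0.32, 0.091], [0.552, -0.242, 0.097]]
top bar 136 [[0.523, 0.286, 0.105], [0.603, 0.294, 0.109], [0.656, 0.308, 0.113]]
[0.12958755 0.21583603]Traceback (most recent call last):
  File "<stdin>", line 25, in <module>
cv2.error: OpenCV(4.12.0) /io/opencv/modules/imgproc/src/shapedescr.cpp:201: error: (-215:Assertion failed) count >= 0 && (depth == CV_32F || depth == CV_32S) in function 'minEnclosingCircle'
```

Emit:
{"name": "move_arm", "arguments": {
  "deltas": [0,0,0.1,10,-12,-3,-1,0,0,0.18,22,-26,-5,-1,0,0,0.18,33,-39,-5,-1,0,0,0.18,43.9,-51.3,-5,-1,0,0,0.18,43.9,-51.3,-5,-1,0,0,0.18,43.9,-51.3,-5,-1,0,0,0.18,43.9,-51.3,-5,-1,0,0,0.18,43.9,-51.3,-5,-1]
}}

```text
time: 0.9
tool_pos: [0.3167, -0.1643, 0.2397]
ee_rot: [3.141, -0.0, 0.099]
wrist_force: [0.7, -0.7, -1.1]
width: 0.0942
finger_force: 0.0
```

Emit:
{"name": "move_arm", "arguments": {
  "deltas": [0,0,0,4.6,-7.9,-1,-1,0,0,0,9.2,-15.8,-1,-1,0,0,0,13.9,-23.6,-1,-1,0,0,0,13.9,-23.6,-1,-1,0,0,0,13.9,-23.6,-1,-1,0,0,0,13.9,-23.6,-1,-1,0,0,0,13.9,-23.6,-1,-1,0,0,0,13.9,-23.6,-1,-1]
}}

```text
time: 1.7
tool_pos: [0.4309, 0.0823, 0.2493]
ee_rot: [3.141, 0.002, 0.101]
wrist_force: [-0.7, 0.4, 0.2]
width: 0.0938
finger_force: 0.0
```

Run:
```python
from h import *
s=snap("wrist");save(s,"w1.png");o=robot.get_obs();print(o["tool_pos"],o["ee_rot"],s["T_tool_cam"],s["fov_y"])
C=cloud(s);np.save("w1.npy",C)
q=C.reshape(-1,3);q=q[(np.abs(q[:,0]-.43)<.05)&(np.abs(q[:,1]-.085)<.05)]
for z0,z1 in((.02,.09),(.1,.135),(.135,.15)):
    w=q[(q[:,2]>z0)&(q[:,2]<z1)]
    if len(w):print(z0,len(w),np.percentile(w,[1,99],axis=0).round(4).tolist())
```

```text
[0.4309223  0.08170826 0.24951913] [3.14083855e+00 1.13735385e-03 9.93183526e-02] [[-7.84135720e-04  9.66262431e-01  2.57558342e-01  7.63493794e-02]
 [ 9.99999682e-01  7.95278879e-04  6.09080183e-05  1.37231858e-04]
 [-1.45977580e-04  2.57558308e-01 -9.66262747e-01 -1.79700856e-01]
 [ 0.00000000e+00  0.00000000e+00  0.00000000e+00  1.00000000e+00]] 69.90386769328478
0.02 61 [[0.4359, 0.0806, 0.0206], [0.4398, 0.0915, 0.0723]]
0.1 121 [[0.4363, 0.0747, 0.1044], [0.4455, 0.0973, 0.1347]]
0.135 426 [[0.4231, 0.0753, 0.1359], [0.4449, 0.0969, 0.1418]]
```

View pics/w1.png

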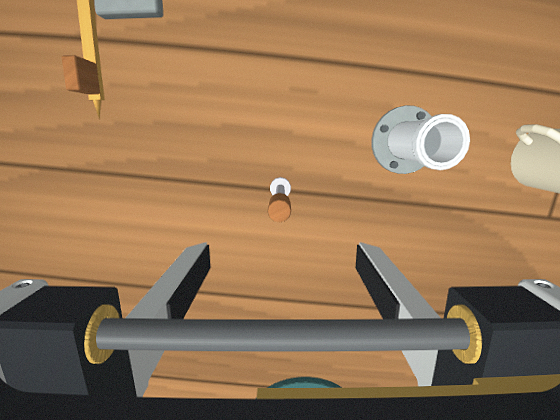

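The wrist view shows the rod grip at (280,207), the barrel mouth at (443,141), and the tab at (80,73). The rod axis is at about (0.434, 0.086), and its top is at 0.140 as expected.

Emit:
{"name": "move_arm", "arguments": {
  "deltas": [0,0,0,0.3,-0.4,4,-1,0,0,0,0.3,-0.4,8,-1,0,0,0,0.3,-0.4,11,-1,0,0,0,0.3,-0.4,13.2,-1,0,0,0,0.3,-0.4,13.2,-1,0,0,0,0.3,-0.4,13.2,-1]
}}

```text
time: 2.35
tool_pos: [0.4339, 0.0855, 0.1185]
ee_rot: [3.141, -0.0, 0.098]
wrist_force: [-0.3, -0.3, -0.7]
width: 0.0941
finger_force: 0.0
```

Run:
```python
from h import *
o=robot.get_obs();print(o["tool_pos"])
q=np.load("w1.npy").reshape(-1,3)
def sel(a,b,z0,z1): return q[(q[:,0]>a[0])&(q[:,0]<a[1])&(q[:,1]>b[0])&(q[:,1]<b[1])&(q[:,2]>z0)&(q[:,2]<z1)]
w=sel((.46,.57),(-.13,-.03),.106,.115)
A=np.c_[2*w[:,:2],np.ones(len(w))];x=np.linalg.lstsq(A,(w[:,:2]**2).sum(1),rcond=None)[0]
print("rim",len(w),x[:2],np.sqrt(x[2]+x[0]**2+x[1]**2),np.median(w[:,2]),cv2.minEnclosingCircle(w[:,:2].astype(np.float32)))
w=sel((.48,.58),(-.105,-.05),.0,.104);w=w[np.hypot(*(w[:,:2]-x[:2]).T)<.018]
print("inside bore z",np.percentile(w[:,2],[1,10,50]) if len(w) else None)
for z0,z1 in((.09,.112),(.116,.14),(.14,.17)):
    w=sel((.49,.65),(.25,.34),z0,z1)
    if len(w):print(z0,len(w),np.percentile(w,[1,50,99],axis=0).round(4).tolist(),cv2.minAreaRect(w[:,:2].astype(np.float32)))
```

```text
[0.4339472  0.08552537 0.11848784]
rim 1175 [ 0.51774393 -0.07758144] 0.024895714781996068 0.10957371413015676 ((0.5176977515220642, -0.07820983231067657), 0.02924320288002491)
inside bore z [0.06293642 0.0635487  0.06441107]
0.09 1319 [[0.5123, 0.2782, 0.102], [0.5803, 0.2867, 0.1096], [0.6158, 0.2981, 0.1119]] ((0.5619087815284729, 0.287570983171463), (0.11141739785671234, 0.014055098406970501), 6.089275360107422)
0.116 527 [[0.5291, 0.2774, 0.1165], [0.5436, 0.2795, 0.1289], [0.5591, 0.2877, 0.1398]] ((0.542848527431488, 0.28007373213768005), (0.011805855669081211, 0.03228718414902687), 75.29344940185547)
0.14 556 [[0.5295, 0.2781, 0.1403], [0.5443, 0.2847, 0.1428], [0.559, 0.2931, 0.1448]] ((0.544431209564209, 0.28574666380882263), (0.030462101101875305, 0.015201658010482788), 6.3517656326293945)
```

Emit:
{"name": "move_arm", "arguments": {
  "deltas": [0,0,0,0,0,0,1,0,0,0,0,0,0,1,0,0,0,0,0,0,1,0,0,0,0,0,0,1,0,0,0,0,0,0,1,0,0,0,0,0,0,1,0,0,0,0,0,0,1,0,0,0,0,0,0,1]
}}

```text
time: 3.15
tool_pos: [0.4339, 0.0867, 0.1178]
ee_rot: [3.142, 0.0, 0.1]
wrist_force: [0.1, -0.1, -0.6]
width: 0.0334
finger_force: 0.0
```

Emit:
{"name": "move_arm", "arguments": {
  "deltas": [0,0,0,0,0,0,1,0,0,0,0,0,0,1,0,0,0,0,0,0,1,0,0,0,0,0,0,1,0,0,0,0,0,0,1]
}}

```text
time: 3.65
tool_pos: [0.434, 0.0866, 0.1178]
ee_rot: [3.141, 0.0, 0.1]
wrist_force: [0.0, 0.1, -0.4]
width: 0.0235
finger_force: 30.0
```

Emit:
{"name": "move_arm", "arguments": {
  "deltas": [0,0,0,0,0,-2,1,0,0,0,0,0,-5,1,0,0,0,0,0,-8,1,0,0,0,0,0,-11,1,0,0,0,0,0,-13,1,0,0,0,0,0,-14.5,1,0,0,0,0,0,-14.5,1]
}}

```text
time: 4.35
tool_pos: [0.4348, 0.0869, 0.2647]
ee_rot: [3.142, -0.004, 0.1]
wrist_force: [0.3, 0.7, -2.6]
width: 0.0237
finger_force: 30.0
```

Emit:
{"name": "move_arm", "arguments": {
  "deltas": [0,0,0,0.7,2,0,1,0,0,0,2,5.2,0,1,0,0,0,3.3,8.5,0,1,0,0,0,4.6,12,0,1,0,0,0,5.8,15,0,1,0,0,0,6.4,16.6,0,1,0,0,0,6.7,17.2,0,1,0,0,0,6.7,17.2,0,1]
}}

```text
time: 5.15
tool_pos: [0.5175, -0.0776, 0.2618]
ee_rot: [-3.14, 0.002, 0.099]
wrist_force: [0.3, 0.0, -2.3]
width: 0.0235
finger_force: 30.0
```

Run:
```python
from h import *
o=robot.get_obs();print(o["tool_pos"],o["ee_rot"],o["width"],o["wrist_force"])
def fit(w):
    A=np.c_[2*w[:,:2],np.ones(len(w))];x=np.linalg.lstsq(A,(w[:,:2]**2).sum(1),rcond=None)[0];return x[:2].round(4),np.sqrt(x[2]+x[0]**2+x[1]**2).round(4),len(w)
S=[]
for n in("wrist","scene"):
    s=snap(n);S.append(s["image"][:,:,::-1])
    q=cloud(s).reshape(-1,3);m=np.hypot(q[:,0]-.5177,q[:,1]+.078)<.045;q=q[m]
    print(n)
    for z0,z1 in((.105,.114),(.118,.126),(.126,.15),(.15,.18),(.18,.205),(.215,.25)):
        w=q[(q[:,2]>z0)&(q[:,2]<z1)]
        if len(w)>8:print(z0,np.percentile(w,[2,98],axis=0).round(4).tolist(),fit(w))
cv2.imwrite("pics/a2.png",np.hstack([S[0][40:380,140:520],cv2.resize(S[1][100:270,150:350],(400,340))]))
```

```text
[ 0.51752323 -0.07755603  0.26178974] [-3.14025095e+00  2.05444163e-03  9.93627934e-02] 0.023461830903300247 [ 0.25677133  0.02534461 -2.3422507 ]
wrist
0.105 [[0.4941, -0.1055, 0.1063], [0.5451, -0.0514, 0.1115]] (array([ 0.5176, -0.0784]), np.float64(0.0252), 787)
0.126 [[0.5213, -0.0899, 0.1446], [0.5317, -0.0639, 0.1493]] (array([ 0.5167, -0.0779]), np.float64(0.0148), 25)
0.15 [[0.507, -0.0912, 0.151], [0.5307, -0.0645, 0.1774]] (array([ 0.517 , -0.0779]), np.float64(0.0107), 525)
0.18 [[0.5183, -0.083, 0.1812], [0.5232, -0.0719, 0.2043]] (array([ 0.5171, -0.0777]), np.float64(0.0059), 104)
0.215 [[0.5193, -0.0865, 0.2154], [0.5288, -0.068, 0.2498]] (array([ 0.5241, -0.0774]), np.float64(0.0052), 121)
scene
0.105 [[0.4908, -0.1062, 0.1053], [0.5452, -0.0529, 0.1104]] (array([ 0.5187, -0.0796]), np.float64(0.0248), 223)
0.126 [[0.5208, -0.0912, 0.1436], [0.5319, -0.0647, 0.1498]] (array([ 0.5173, -0.0787]), np.float64(0.014), 37)
0.15 [[0.5064, -0.0909, 0.1503], [0.5305, -0.0662, 0.1792]] (array([ 0.5174, -0.0787]), np.float64(0.0091), 146)
0.18 [[0.5173, -0.0839, 0.1809], [0.5242, -0.0727, 0.2045]] (array([ 0.5185, -0.0784]), np.float64(0.0046), 68)
0.215 [[0.5176, -0.0871, 0.216], [0.5284, -0.0689, 0.2495]] (array([ 0.5229, -0.0781]), np.float64(0.0052), 108)
```

View pics/a2.png

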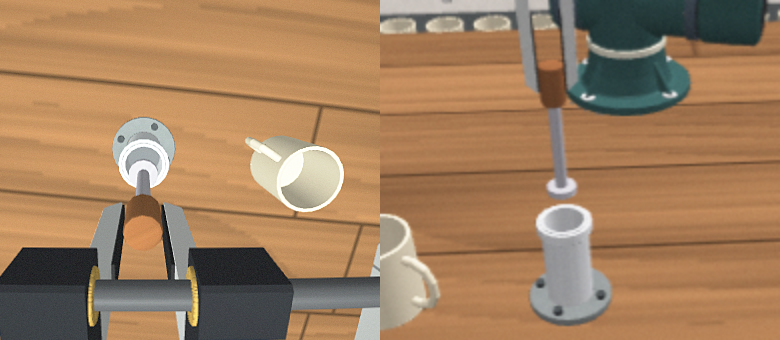

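The rod hangs upright and centred over the mouth (foot at (143,175) in the left half, 1 mm off the bore axis). Next I lower it.

Emit:
{"name": "move_arm", "arguments": {
  "deltas": [0,0,0,0,0,1.5,1,0,0,0,0,0,3,1,0,0,0,0,0,4.5,1,0,0,0,0,0,6,1,0,0,0,0,0,6.6,1,0,0,0,0,0,6.6,1]
}}

```text
time: 5.85
tool_pos: [0.5168, -0.0775, 0.1949]
ee_rot: [-3.14, 0.003, 0.1]
wrist_force: [0.5, 0.9, -2.4]
width: 0.0232
finger_force: 30.0
```

Emit:
{"name": "move_arm", "arguments": {
  "deltas": [0,0,0,0,0,0.3,1,0,0,0,0,0,0.6,1,0,0,0,0,0,0.9,1,0,0,0,0,0,1.1,1,0,0,0,0,0,1.1,1]
}}

```text
time: 6.35
tool_pos: [0.5177, -0.0777, 0.1856]
ee_rot: [-3.141, 0.0, 0.1]
wrist_force: [-0.7, -0.2, -2.9]
width: 0.0235
finger_force: 30.0
```

Emit:
{"name": "move_arm", "arguments": {
  "deltas": [0,0,0,0,0,0.2,1,0,0,0,0,0,0.4,1,0,0,0,0,0,0.4,1]
}}

```text
time: 6.65
tool_pos: [0.5178, -0.0778, 0.1819]
ee_rot: [3.141, -0.0, 0.1]
wrist_force: [-0.2, -0.8, -1.5]
width: 0.023
finger_force: 30.0
```

Emit:
{"name": "move_arm", "arguments": {
  "deltas": [0,0,0,0,0,0.2,1,0,0,0,0,0,0.4,1,0,0,0,0,0,0.4,1]
}}

```text
time: 6.95
tool_pos: [0.5189, -0.0779, 0.1817]
ee_rot: [3.14, -0.005, 0.1]
wrist_force: [-1.4, 0.4, 9.0]
width: 0.0234
finger_force: 30.0
```

Emit:
{"name": "move_arm", "arguments": {
  "deltas": [0,0,0,0,0,0.2,1,0,0,0,0,0,0.4,1,0,0,0,0,0,0.4,1]
}}

```text
time: 7.25
tool_pos: [0.5204, -0.0782, 0.1815]
ee_rot: [3.138, -0.011, 0.1]
wrist_force: [-3.0, 1.2, 20.1]
width: 0.0234
finger_force: 30.0
```

Contact came at TCP 0.182, so the foot is at 0.064, which matches the piston height seen in the bore. I'll unload, then open.

Emit:
{"name": "move_arm", "arguments": {
  "deltas": [0,0,0,0,0,-0.4,1,0,0,0,0,0,-0.65,1,0,0,0,0,0,-0.65,1]
}}

```text
time: 7.55
tool_pos: [0.5184, -0.0779, 0.1815]
ee_rot: [3.141, -0.002, 0.1]
wrist_force: [-0.5, -0.1, 4.8]
width: 0.0232
finger_force: 30.0
```

Emit:
{"name": "move_arm", "arguments": {
  "deltas": [0,0,0,0,0,0,0.3,0,0,0,0,0,0,-0.2,0,0,0,0,0,0,-0.4,0,0,0,0,0,0,-0.4,0,0,0,0,0,0,-0.4,0,0,0,0,0,0,-0.4]
}}

```text
time: 8.15
tool_pos: [0.5177, -0.0777, 0.1802]
ee_rot: [-3.142, 0.0, 0.1]
wrist_force: [0.3, -0.6, -0.5]
width: 0.0652
finger_force: 0.0
```

Emit:
{"name": "move_arm", "arguments": {
  "deltas": [0,0,0,0,0,-1,-0.4,0,0,0,0,0,-3,-0.4,0,0,0,0,0,-6,-0.4,0,0,0,0,0,-9,-0.4,0,0,0,0,0,-11,-0.4,0,0,0,0,0,-11,-0.4]
}}

```text
time: 8.75
tool_pos: [0.5192, -0.0781, 0.2952]
ee_rot: [3.139, -0.008, 0.1]
wrist_force: [-0.3, -0.3, 0.6]
width: 0.0658
finger_force: 0.0
```

Run:
```python
from h import *
o=robot.get_obs();print(o["tool_pos"],o["ee_rot"])
for n in("wrist","scene","top"):
    s=snap(n);save(s,"b_"+n+".png");q=cloud(s).reshape(-1,3)
    w=q[(np.hypot(q[:,0]-.5177,q[:,1]+.078)<.02)&(q[:,2]>.16)&(q[:,2]<.23)]
    t=w[w[:,2]>np.percentile(w[:,2],98)-.006];print(n,len(w),"rod top",np.percentile(t,[5,50,95],axis=0).round(4).tolist())
    g=q[(abs(q[:,0]-.544)<.03)&(abs(q[:,1]-.286)<.03)&(q[:,2]>.137)&(q[:,2]<.16)]
    if len(g):print("  tab top",len(g),np.percentile(g,[2,50,98],axis=0).round(4).tolist())
```

```text
[ 0.51922638 -0.07812019  0.29518483] [ 3.13852277 -0.00804045  0.09981788]
wrist 625 rod top [[0.5086, -0.0872, 0.2018], [0.5181, -0.0778, 0.2041], [0.5272, -0.0683, 0.2053]]
scene 256 rod top [[0.5094, -0.0879, 0.1995], [0.5215, -0.0785, 0.2025], [0.5293, -0.0701, 0.2035]]
  tab top 81 [[0.5317, 0.2781, 0.1377], [0.548, 0.2844, 0.1412], [0.5596, 0.2924, 0.1429]]
top 158 rod top [[0.5042, -0.0856, 0.2008], [0.514, -0.076, 0.2031], [0.5221, -0.0664, 0.2051]]
  tab top 98 [[0.5263, 0.2793, 0.1379], [0.5403, 0.2855, 0.1423], [0.5545, 0.2928, 0.146]]
```

View pics/b_scene.png

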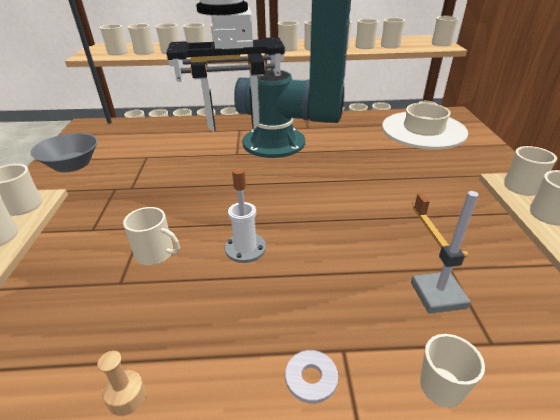

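The rod stands upright in the barrel (grip at (239,180)), with its top at 0.2035. The mug is unmoved, and the pointer tab at (422,205) has its bar at about 0.107.

Emit:
{"name": "move_arm", "arguments": {
  "deltas": [0,0,0,0.8,-4.5,0,-1,0,0,0,1.6,-9,0,-1,0,0,0,2.4,-13.5,0,-1,0,0,0,3.1,-18,0,-1,0,0,0,3.9,-22.5,0,-1,0,0,0,4.7,-27,0,-1,0,0,0,5.5,-31.5,0,-1,0,0,0,6.3,-35.9,0,-1]
}}

```text
time: 9.7
tool_pos: [0.5438, 0.2874, 0.288]
ee_rot: [3.14, 0.004, 0.1]
wrist_force: [1.5, -1.0, 0.1]
width: 0.0942
finger_force: 0.0
```

Emit:
{"name": "move_arm", "arguments": {
  "deltas": [0,0,0,0,0,0,-1,0,0,0,0,0,0,-1,0,0,0,0,0,0,-1]
}}

```text
time: 10.0
tool_pos: [0.5445, 0.2846, 0.2893]
ee_rot: [3.14, 0.002, 0.099]
wrist_force: [0.4, -0.2, 0.6]
width: 0.0939
finger_force: 0.0
```

Run:
```python
from h import *
o=robot.get_obs();print(o["tool_pos"],o["ee_rot"])
s=snap("wrist");save(s,"c.png");q=cloud(s).reshape(-1,3)
q=q[(abs(q[:,0]-.544)<.04)&(abs(q[:,1]-.286)<.04)]
for z0,z1 in((.095,.113),(.12,.139),(.139,.16)):
    g=q[(q[:,2]>z0)&(q[:,2]<z1)]
    if len(g):print(z0,len(g),np.percentile(g,[2,50,98],axis=0).round(4).tolist(),cv2.minAreaRect(g[:,:2].astype(np.float32)))
```

```text
[0.54447764 0.28459594 0.2893205 ] [3.14031616e+00 1.87645533e-03 9.87274173e-02]
0.095 246 [[0.5107, 0.2823, 0.1064], [0.5692, 0.2886, 0.11], [0.5834, 0.2954, 0.1122]] ((0.5443706512451172, 0.2868594527244568), (0.07894165068864822, 0.0108865387737751), 5.2952094078063965)
0.12 36 [[0.5573, 0.2818, 0.1207], [0.5588, 0.2881, 0.1317], [0.5595, 0.2944, 0.1386]] ((0.5585247278213501, 0.2881307005882263), (0.0011619632132351398, 0.012902859598398209), 6.64419412612915)
0.139 311 [[0.5301, 0.2798, 0.1412], [0.5445, 0.2866, 0.1429], [0.5585, 0.2934, 0.1443]] ((0.544316828250885, 0.2866770923137665), (0.029592063277959824, 0.012425393797457218), 5.748317718505859)
```

Emit:
{"name": "move_arm", "arguments": {
  "deltas": [0,0,0,0,-0.2,4,-1,0,0,0,0,-0.2,8,-1,0,0,0,0,-0.2,12,-1,0,0,0,0,-0.2,15,-1,0,0,0,0,-0.2,16.5,-1,0,0,0,0,-0.2,17.4,-1,0,0,0,0,-0.2,17.4,-1,0,0,0,0,-0.2,17.4,1]
}}

```text
time: 10.85
tool_pos: [0.5457, 0.2878, 0.1184]
ee_rot: [-3.141, -0.003, 0.099]
wrist_force: [-0.5, 0.0, 0.3]
width: 0.0892
finger_force: 0.0
```

Emit:
{"name": "move_arm", "arguments": {
  "deltas": [0,0,0,0,0,0,1,0,0,0,0,0,0,1,0,0,0,0,0,0,1,0,0,0,0,0,0,1,0,0,0,0,0,0,1,0,0,0,0,0,0,1,0,0,0,0,0,0,1,0,0,0,0,0,0,1]
}}

```text
time: 11.65
tool_pos: [0.5445, 0.2877, 0.1163]
ee_rot: [3.141, 0.0, 0.1]
wrist_force: [-0.0, 0.2, 0.4]
width: 0.0259
finger_force: 0.0
```

Emit:
{"name": "move_arm", "arguments": {
  "deltas": [0,0,0,0,0,0,1,0,0,0,0,0,0,1,0,0,0,0,0,0,1,0,0,0,0,0,0,1,0,0,0,0,0,0,1,0,0,0,0,0,0,1]
}}

```text
time: 12.25
tool_pos: [0.5446, 0.2866, 0.1163]
ee_rot: [3.139, 0.0, 0.099]
wrist_force: [0.0, -4.8, 1.4]
width: 0.0139
finger_force: 30.0
```

Emit:
{"name": "move_arm", "arguments": {
  "deltas": [0,0,0,0,0,-1.5,1,0,0,0,0,0,-3.5,1,0,0,0,0,0,-5.5,1,0,0,0,0,0,-7.5,1,0,0,0,0,0,-9,1,0,0,0,0,0,-9.7,1,0,0,0,0,0,-9.7,1,0,0,0,0,0,-9.7,1]
}}

```text
time: 13.05
tool_pos: [0.5446, 0.2866, 0.2139]
ee_rot: [3.14, -0.0, 0.099]
wrist_force: [-0.8, -6.0, 1.6]
width: 0.0139
finger_force: 30.0
```

```bash
cat > m.py <<'E'
from h import *
import sys
o=robot.get_obs();print(o["tool_pos"],o["wrist_force"])
for n in("scene","top"):
    s=snap(n);save(s,sys.argv[1]+n+".png");q=cloud(s).reshape(-1,3)
    w=q[(np.hypot(q[:,0]-.517,q[:,1]+.078)<.02)&(q[:,2]>.16)&(q[:,2]<.23)];t=w[w[:,2]>np.percentile(w[:,2],98)-.006]
    u=np.array([.995,.105]);d=q[:,:2]-[.5443,.2867];a=d@u;b=d@[-u[1],u[0]]
    g=q[(a>.025)&(a<.095)&(abs(b)<.012)&(q[:,2]>.08)&(q[:,2]<.24)]
    g2=q[(abs(a)<.014)&(abs(b)<.012)&(q[:,2]>.1)&(q[:,2]<.26)]
    print(n,"rod top z",np.median(t[:,2]),"bar z",len(g),np.percentile(g[:,2],[5,50,95]) if len(g) else "","tab max",np.percentile(g2[:,2],97) if len(g2) else "")
E
python3 m.py d_
```

```text
[0.54459359 0.2865827  0.2139091 ] [-0.76093189 -6.0038542   1.63770283]
scene rod top z 0.20245466929519776 bar z 240 [0.19951627 0.20589483 0.20734892] tab max 0.25833165550436293
top rod top z 0.20278671494893685 bar z 166 [0.20206437 0.20672395 0.20887192] tab max 0.2547388317634704
```

Bar centre is about 0.2035, level with the rod top. Releasing and retreating upward.

Emit:
{"name": "move_arm", "arguments": {
  "deltas": [0,0,0,0,0,0,-1,0,0,0,0,0,0,-1,0,0,0,0,0,0,-1,0,0,0,0,0,0,-1,0,0,0,0,0,0,-1,0,0,0,0,0,0,-1,0,0,0,0,0,0,-1,0,0,0,0,0,0,-1]
}}

```text
time: 13.95
tool_pos: [0.5445, 0.2877, 0.2133]
ee_rot: [3.142, 0.0, 0.1]
wrist_force: [0.1, 0.1, -0.1]
width: 0.0744
finger_force: 0.0
```

Emit:
{"name": "move_arm", "arguments": {
  "deltas": [0,0,0,0,0,-1,-1,0,0,0,0,0,-3,-1,0,0,0,0,0,-5,-1,0,0,0,0,0,-7,-1,0,0,0,0,0,-9,-1,0,0,0,0,0,-9,-1,0,0,0,0,0,-9,-1]
}}

```text
time: 14.65
tool_pos: [0.5447, 0.2878, 0.3039]
ee_rot: [-3.141, -0.001, 0.1]
wrist_force: [0.5, 0.8, -0.3]
width: 0.094
finger_force: 0.0
```

```bash
python3 m.py e_
```

```text
[0.54470816 0.28783015 0.30391481] [ 0.46992557  0.78246043 -0.29107254]
scene rod top z 0.2024178521775019 bar z 243 [0.19960585 0.20593194 0.20728309] tab max 0.23937780281068258
top rod top z 0.20298597329929047 bar z 12 [0.20460315 0.20650568 0.20834684] tab max 0.24232262365660182
```

View pics/e_scene.png

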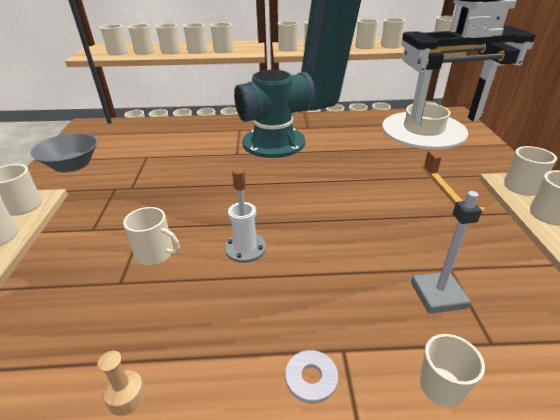

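The pointer, with its tab at (432,160), stayed level with the rod top. The rod at (239,180) stands in the barrel, the mug is unmoved, and the gripper is clear.

```bash
python3 -c "
from bench import robot
print(robot.close_job())"
```

```text
the job is handed in; nothing more can be done
None
```

The job is handed in (the judge returned no verdict): the rod stands released on the piston about 46 mm below the rim, the pointer bar's centre line is at about 0.2035 m, within about 1 mm of the rod's top, the mug looks unmoved, and the arm is clear after about 15 s.

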